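Slide the blue probe into its socket in the heating block

TASK

Two cordless temperature probes stand on the cover of the heating block. Take the blue one by its grip and slide it across the cover, its foot lightly on the metal and never lifted off, until it drops into the socket with the blue ring and its black flange lies flat on the cover; then let go and draw the hand clear. Leave the red probe standing where it is.

Things in the scene. Friction and masses are not known exactly. Their poses are not given: they have to be found in the camera images.
- blue_probe_grip (a point): Centre of the blue probe's grip. Loose upright probe, 140-240 g, 90 mm tall: steel shank 24 mm dia x 30 mm with a flat foot, black flange 66 mm dia x 6 mm, then blue cylindrical grip 30 mm dia x 54 mm. Point 63 mm above the foot, 27 mm above the flange, 27 mm below the top: 123 mm above the table while standing on the cover, 93 mm when seated in a socket. z axis up.
- blue_socket (a point): Centre of the mouth of the blue-ringed socket, level with the cover: a round hole 42 mm dia, 42 mm deep, with a painted blue ring (47 to 59 mm dia) round it, at x = +0.05, y = +0.09 m in the block's frame. A like socket with a red ring, not to be used, is at x = -0.05, y = +0.09 m.
- red_probe_grip (a point): Centre of the grip of the red probe, shaped like the blue one. Both stand on the cover about 100 mm apart, near x = +0.05 and x = -0.05, y = -0.085 m in the block's frame, either way round; the straight way to the blue socket is free from both places.
- block: Heating block, fixed: dark grey box with flat aluminium cover (172 by 282 mm), 190 (x) by 300 (y) by 60 mm high. Origin at the centre of its underside, on the table; x axis away from the robot (window and red switch on the near side), y axis along its length toward the end with the two sockets. The cover is 60 mm above the table.
There are look-alikes about, which are no part of the job. What is shaped like the part that bears blue_probe_grip but green or turquoise is not meant.

How it is judged:
By the outcome, as a careful person would: the job done as asked, in the order asked, and still so for the second after the job is handed in, with the robot touching nothing.
It also fails if it takes over 35 s, if anything falls off the work surface, if the arm or the gripper's body presses on something with over 40 N, if the wrist force passes 120 N, or if a joint passes its speed limit or range.

ROBOT

A 6-joint arm with a two-finger parallel gripper is mounted at the origin on a cart in front of the work surface, level with it; the furniture and walls round the work are solid. World frame = base frame: x ahead of the robot, y to its left, z up, the work surface at z = 0. Lengths are in m, angles in degrees, forces in N, time in s.
With the tool pointing down it reaches from about 0.4 to 0.825 m from the base axis. Payload 7 kg.
Tool frame: the origin (TCP) lies on the centre line of the jaws, within the pads' length; the fingertips stand r.nose_length ahead of it and the grasp point (between the pads) lies 2 mm behind it (r.nose_length is the distance from the TCP to the fingertips, in m); z points along the fingers, y is the direction in which the jaws open and shut (so a half turn about z gives the same grasp; the last joint's range is limited). The gripper opens to 88 mm and grips with 3 to 60 N. Pads are 19 mm wide; open, the fingers measure 130 mm over their backs; the gripper's body (78 mm by 193 mm) begins 47 mm behind the grasp point.
Start: joints at [86.923, 20.546, 0.682, 0, -70.136, -16.507], TCP at [0.226, 0.636, 0.244] pointing down, gripper open.
Joint ranges: [-176.03, 176.03], [-82.01, 121.73], [-58.28, 71.71], [-173.87, 95.51], [-174.79, -0.11], [-173.66, 173.66]. Speed limits (degrees/s): [136.94, 136.94, 172.46, 180, 180, 180].

INTERFACE

Orientations are given as [roll, pitch, yaw] about the fixed x, y, z axes, in that order (R = Rz(yaw) Ry(pitch) Rx(roll)).
In Python, from plant import r gives the robot as it stands.
- The arm moves only by the tool apply_moves, never from a script. Its argument "targets" is a list of rows, each a list of 3 entries, a list of its own where there are three numbers: the shift along the tool's x, y, z scaled (see below), then the turn, a rotation vector about the tool's x, y, z scaled (see below), then the finger opening in mm, from 0 to 87.6. A call has 1 to 5 rows; each row shifts and turns the pose as measured when the row begins, along the tool's axes as they then stand; what a row does not reach is not made up. The controller multiplies each number of a shift by 0.04 m and each number of a turn by 8 degrees. A row lasts 1/10 s, in which the tool goes at most 50 mm and 8.59 degrees, less where a joint would pass 70% of its speed; a pose out of reach is approached as far as the arm can. A call with a number of a shift or a turn outside -1 to 1 is refused whole. A call with a gripper value outside its range is refused whole. The fingers move at their own pace and stop on an object; "squeeze" is the grip in N (left out, the last holds). Time passes only in rows, so rows that do not move let the fingers close. It gives the time, the measured TCP pose, the force and the opening at its end, in the units of the state.
- r.get_state(): the state, without advancing time (a new reading comes with each control period).
- r.capture(name): name is "scene" or "top" or "wrist"; returns a dict with "img" (480x640x3 uint8, blue, green, red), "z_map" (480x640 float32, m along the optical axis (not along the pixel's ray), 0 where there is no reading), "fx", "fy", "cx", "cy" (pixels), "camera_from_world" (4x4, takes a point from world to camera coordinates); the wrist camera has in their place "mount" (4x4, takes a point from camera to tool coordinates, whose origin is the TCP and whose axes are the flange's). Camera axes: x right, y up, looking along -z (the intrinsics and any distortion apply to the point x, -y, -z); pixel columns grow to the right and rows downward; lengths in m; the calibration is good to about 2 mm. The wrist camera is an equidistant fisheye: a pixel r from the principal point sees the ray r / f radians off the axis. A picture is of the moment at which its call begins: read the wrist's pose just before it.
- r.close_job(): hands the job in, once; it reports no verdict.
The state is a dict: "time_s": time; "joints": joint angles; "qd": joint speeds; "joint_torque": joint torques, N m; "tcp_pos": TCP position; "eef_rot": TCP orientation; "contact_force": force on the tool from outside, world axes, zero at the start; "moment": the same for the moment, N m; "gripper_width": finger opening in m.
Only numpy, scipy, OpenCV 4.12 (cv2) and the standard library are available. Lean on these libraries where they do the work, as an engineer would, in place of code of your own. Each camera call takes 0.05 s, during which the arm holds its last target.

## Working session

There is one attempt and no reset: what is moved stays moved. The work goes in short steps, Python scripts to look and compute and a tool call to move; the robot and the scene stay as the last step left them, time stands still between calls to the robot, and variables do not carry over. Pictures are saved under pics/ and viewed, and the job is handed in when it is done.

Besides the shell and the picture viewer there is one more tool, called after "Emit:" as name([rows], argument=value, ...), one row to a line, values as JSON. apply_moves: Moves the arm, as the interface text tells. Its arguments: {"type":"object","properties":{"targets":{"type":"array","items":{"type":"array"}},"squeeze":{"type":"number"}},"required":["targets"]}

```bash
ls; mkdir -p pics; python3 - <<'E'
from plant import r
import cv2,pickle
print(r.get_state(), r.nose_length)
for n in("scene","top"):
    c=r.capture(n); cv2.imwrite(f"pics/{n}0.png",c["img"]); pickle.dump(c,open(f"{n}0.pkl","wb"))
    print(n,c["fx"],c["fy"],c["cx"],c["cy"],c["camera_from_world"],[k for k in c])
E
```

```text
pics
{'time_s': 0.0, 'joints': array([ 8.69248553e+01,  2.05894110e+01,  6.34430232e-01, -1.98031356e-02,
       -7.01357667e+01, -1.65080878e+01]), 'qd': array([-0.04384196,  0.018942  , -0.03445346,  0.04097381,  0.04812872,
        0.07065774]), 'joint_torque': array([ 1.22572428e-04, -5.82719564e+01,  2.93043441e+01,  6.99671432e+00,
        6.76073789e-03, -1.74824168e-04]), 'tcp_pos': array([0.22610114, 0.63552115, 0.24265149]), 'eef_rot': array([ 1.79907703e+02, -7.93937203e-03, -1.95899699e+01]), 'contact_force': array([ 0.47183196, -0.06459073, -0.2565062 ]), 'moment': array([-0.00473097, -0.01282859,  0.04314466]), 'gripper_width': 0.08774222993606198} 0.017
scene 435.0716836393552 435.0716836393552 324.1973319583019 235.49786771138665 [[ 0.5816213  -0.81344546  0.00481156 -0.37578214]
 [ 0.3261219   0.2385909   0.91472339 -0.30110865]
 [-0.74522559 -0.53045345  0.40405193 -0.42936356]
 [ 0.          0.          0.          1.        ]] ['img', 'z_map', 'fx', 'fy', 'cx', 'cy', 'camera_from_world']
top 456.70845727501154 456.70845727501154 323.1779213434519 236.96437341281168 [[-0.02529856 -0.99967063 -0.00431549 -0.01941503]
 [ 0.99384679 -0.02561637  0.10776069 -0.64579965]
 [-0.10783574 -0.00156274  0.9941675  -0.92706511]
 [ 0.          0.          0.          1.        ]] ['img', 'z_map', 'fx', 'fy', 'cx', 'cy', 'camera_from_world']
```

View pics/scene0.png

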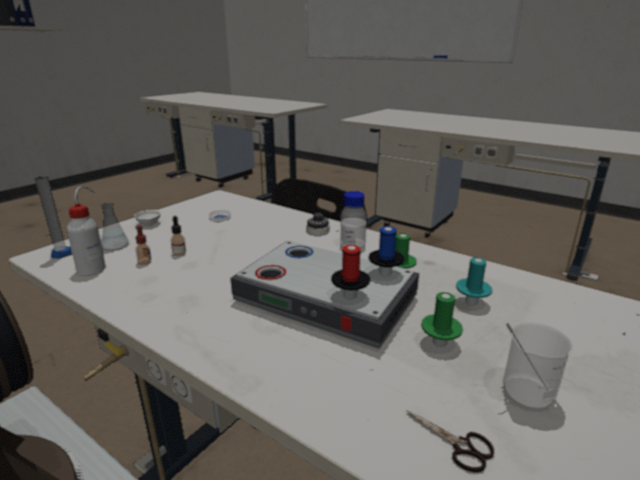

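View pics/top0.png

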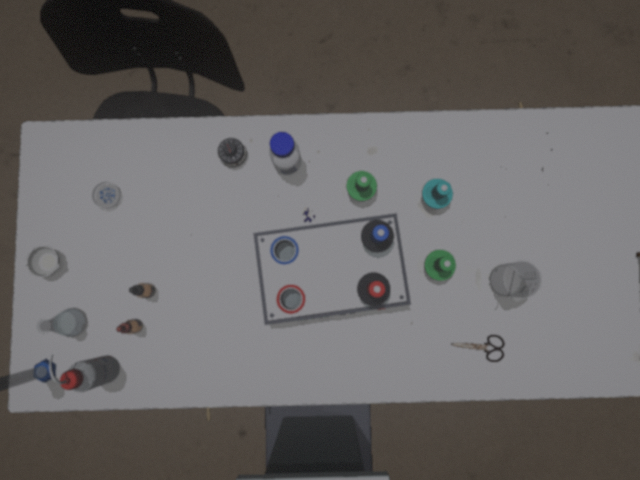

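The blue probe stands on the cover at scene (388,247) / top (378,235). The red probe is at scene (350,265) / top (374,289). The sockets in the top view are blue (285,250) and red (291,299).

Candidates for the blue grip (top-view pixels):
- Blue probe (380,234): dark blue, black flange, on the cover. This is my choice.
- Bottle with blue cap (282,143).
- Turquoise probe (438,193).
- Green probes (362,185) and (440,265).
- Blue stopper at left (45,370).

Next I'll measure and take a close crop.

```bash
cat > h.py <<'E'
import numpy as np,cv2,pickle
def ray(c,u,v,z):
    T=c["camera_from_world"];R=T[:3,:3];o=-R.T@T[:3,3]
    d=R.T@np.array([(u-c["cx"])/c["fx"],-(v-c["cy"])/c["fy"],-1.])
    return o+d*(z-o[2])/d[2]
def proj(c,p):
    T=c["camera_from_world"];q=T[:3,:3]@p+T[:3,3]
    return np.array([c["cx"]+c["fx"]*q[0]/-q[2],c["cy"]-c["fy"]*q[1]/-q[2]])
def cloud(c):
    v,u=np.mgrid[:480,:640];z=c["z_map"]
    P=np.stack([(u-c["cx"])/c["fx"]*z,-(v-c["cy"])/c["fy"]*z,-z],-1)
    T=c["camera_from_world"];return (P-T[:3,3])@T[:3,:3]
E
python3 - <<'E'
from h import *
t=pickle.load(open("top0.pkl","rb"));s=pickle.load(open("scene0.pkl","rb"))
for n,c in(("top",t),("scene",s)):
    hsv=cv2.cvtColor(c["img"],cv2.COLOR_BGR2HSV); W=cloud(c)
    for col,m in(("blue",cv2.inRange(hsv,(105,110,50),(130,255,255))),("red",cv2.inRange(hsv,(0,130,60),(8,255,255))|cv2.inRange(hsv,(172,130,60),(180,255,255)))):
        k,l,st,ce=cv2.connectedComponentsWithStats(m)
        for i in range(1,k):
            if st[i,4]>25:
                w=W[(l==i)&(c["z_map"]>0)]
                print(n,col,st[i],ce[i].round(1),"med",np.median(w,0).round(3),"z95",np.percentile(w[:,2],95).round(3), "ray .06",ray(c,*ce[i],.06).round(4))
# block outline
W=cloud(t);x0,y0=225,195
m=((W[...,2]>.05)&(W[...,2]<.07)&(t["z_map"]>0)).astype(np.uint8)
k,l,st,ce=cv2.connectedComponentsWithStats(m);i=1+np.argmax(st[1:,4]);
cn,_=cv2.findContours((l==i).astype(np.uint8),cv2.RETR_EXTERNAL,cv2.CHAIN_APPROX_NONE)
P=np.array([ray(t,*p[0],.06)[:2] for p in cn[0]],np.float32)
print(cv2.minAreaRect(P*1000), np.median(W[l==i],0))
cv2.imwrite("pics/crop_top.png",cv2.resize(t["img"][190:340,230:470],None,fx=3.3,fy=3.3,interpolation=cv2.INTER_CUBIC))
cv2.imwrite("pics/crop_sc.png",cv2.resize(s["img"][180:350,220:440],None,fx=3.5,fy=3.5,interpolation=cv2.INTER_CUBIC))
E
```

```text
top blue [270 132  24  24 432] [281.5 143.7] med [0.819 0.041 0.131] z95 0.133 ray .06 [0.8414 0.0464 0.06  ]
top blue [373 225  16  16 155] [380.3 232.5] med [ 0.637 -0.142  0.15 ] z95 0.153 ray .06 [ 0.6485 -0.1533  0.06  ]
top blue [ 36 361  12   9  44] [ 43.  364.3] med [0.395 0.557 0.014] z95 0.017 ray .06 [0.4012 0.5296 0.06  ]
top red [369 282  16  15 112] [376.8 289. ] med [ 0.534 -0.132  0.15 ] z95 0.153 ray .06 [ 0.5337 -0.1417  0.06  ]
top red [ 61 372  16  17 152] [ 69.6 379.9] med [0.386 0.428 0.144] z95 0.146 ray .06 [0.3696 0.4752 0.06  ]
scene blue [343 191  21  17 301] [353.6 198.8] med [0.807 0.034 0.126] z95 0.132 ray .06 [0.9687 0.1316 0.06  ]
scene blue [379 226  17  34 429] [387.1 243.3] med [ 0.628 -0.149  0.128] z95 0.151 ray .06 [ 0.7631 -0.0813  0.06  ]
scene blue [ 52 247  19  11 128] [ 61.1 252.8] med [0.373 0.543 0.01 ] z95 0.015 ray .06 [0.3321 0.4311 0.06  ]
scene blue [292 250  20   8  28] [302.8 255. ] med [0.63  0.038 0.061] z95 0.062 ray .06 [0.6126 0.0296 0.06  ]
scene red [ 69 204  19  14 212] [ 77.7 210.9] med [0.378 0.421 0.139] z95 0.146 ray .06 [0.4747 0.6443 0.06  ]
scene red [137 235   7   5  26] [139.8 236.9] med [0.466 0.362 0.065] z95 0.069 ray .06 [0.4722 0.3735 0.06  ]
scene red [343 245  17  10 100] [351.  250.1] med [ 0.529 -0.136  0.15 ] z95 0.152 ray .06 [ 0.6895 -0.0368  0.06  ]
scene red [342 255  17  26 377] [350.4 266.9] med [ 0.524 -0.139  0.122] z95 0.142 ray .06 [ 0.6262 -0.0756  0.06  ]
scene red [256 270  25   9  40] [266.2 276.4] med [0.501 0.033 0.061] z95 0.062 ray .06 [0.5039 0.0292 0.06  ]
scene red [341 316  10  15 129] [345.6 322.9] med [ 0.494 -0.151  0.038] z95 0.049 ray .06 [ 0.4679 -0.1673  0.06  ]
((579.3766479492188, -50.9464111328125), (188.84765625, 298.18975830078125), 6.480812072753906) [ 0.57810677 -0.0383944   0.06000845]
```

View pics/crop_top.png

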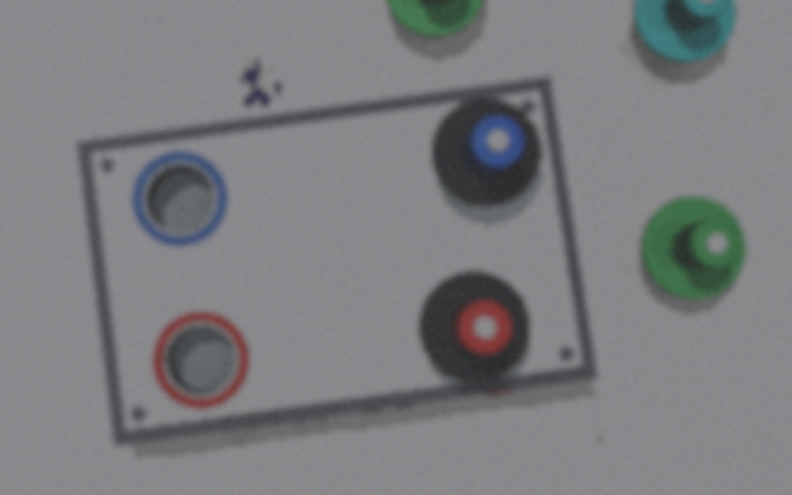

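View pics/crop_sc.png

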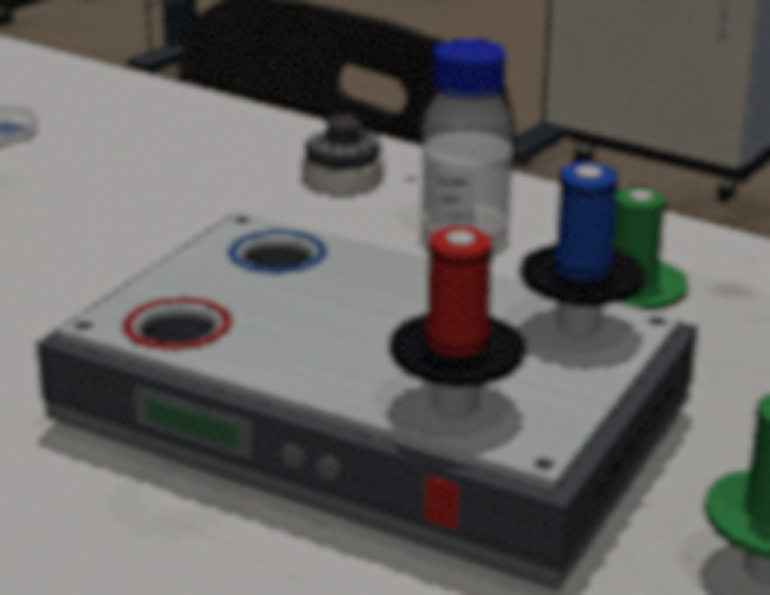

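The crops confirm the choice: dark blue grip with a black flange on the cover, at crop_top (497,140). Next, precise positions.

```bash
python3 - <<'E'
from h import *
t=pickle.load(open("top0.pkl","rb"));s=pickle.load(open("scene0.pkl","rb"))
a=np.radians(6.48);R=np.array([[np.cos(a),-np.sin(a)],[np.sin(a),np.cos(a)]]);c0=np.array([.5794,-.0509])
for p in((.05,.09),(-.05,.09),(.05,-.085),(-.05,-.085)): print("model",p,c0+R@p)
for n,c,boxes in(("top",t,[(267,232,303,268),(272,281,310,317)]),("scene",s,[(280,240,318,262),(250,260,290,284)])):
  hsv=cv2.cvtColor(c["img"],cv2.COLOR_BGR2HSV)
  for (x0,y0,x1,y1),col in zip(boxes,("b","r")):
    m=np.zeros((480,640),np.uint8)
    h=hsv[...,0];mm=((h>100)&(h<130)&(hsv[...,1]>60)) if col=="b" else (((h<10)|(h>170))&(hsv[...,1]>60))
    m[y0:y1,x0:x1]=mm[y0:y1,x0:x1]
    v,u=np.nonzero(m);P=np.array([ray(c,a_,b_,.06)[:2] for a_,b_ in zip(u,v)])
    A=np.c_[P,np.ones(len(P))];q=np.linalg.lstsq(A,(P**2).sum(1),rcond=None)[0];ctr=q[:2]/2
    print(n,col,len(P),"ring",ctr.round(4),"mean dia",2*np.sqrt(q[2]+ctr@ctr).round(4))
# grip top at z=.15
for n,c,B,Rd in(("top",t,(368,220,394,246),(366,278,390,302)),("scene",s,(375,222,400,236),(338,242,364,254))):
  hsv=cv2.cvtColor(c["img"],cv2.COLOR_BGR2HSV);h=hsv[...,0]
  for nm,(x0,y0,x1,y1),mm in(("blue",B,(h>100)&(h<130)&(hsv[...,1]>90)),("red",Rd,((h<10)|(h>170))&(hsv[...,1]>90))):
    m=np.zeros((480,640),np.uint8);m[y0:y1,x0:x1]=mm[y0:y1,x0:x1]
    cn,_=cv2.findContours(m,cv2.RETR_EXTERNAL,cv2.CHAIN_APPROX_NONE);k=max(cn,key=cv2.contourArea)
    P=np.array([ray(c,*p[0],.15)[:2] for p in k],np.float32);print(n,nm,cv2.minEnclosingCircle(P*1000), P.min(0),P.max(0))
# depth clouds: grip points z .10-.148 circle fit both cams
for n,c in(("top",t),("scene",s)):
  W=cloud(c).reshape(-1,3);W=W[(c["z_map"].ravel()>0)]
  for nm,p in(("blue",(.635,-.143)),("red",(.53,-.133))):
    d=np.hypot(*(W[:,:2]-p).T);S=W[(d<.03)&(W[:,2]>.1)]
    T=S[S[:,2]>.146];print(n,nm,"topmed",len(T),((T.min(0)+T.max(0))/2).round(4) if len(T) else 0,T.mean(0).round(4))
    F=W[(d<.045)&(W[:,2]>.092)&(W[:,2]<.1)];
    if len(F):
      q=cv2.minEnclosingCircle((F[:,:2]*1000).astype(np.float32));print("   flange",len(F),q)
E
```

```text
model (0.05, 0.09) [0.61892349 0.04416784]
model (-0.05, 0.09) [0.51956236 0.0328822 ]
model (0.05, -0.085) [ 0.63867336 -0.12971414]
model (-0.05, -0.085) [ 0.53931223 -0.14099978]
top b 227 ring [0.6182 0.0448] mean dia 0.0526
top r 240 ring [0.5187 0.0334] mean dia 0.0526
scene b 107 ring [0.6224 0.0478] mean dia 0.0502
scene r 165 ring [0.5221 0.0358] mean dia 0.0512
top blue ((638.1640014648438, -141.86570739746094), 15.85114860534668) [ 0.6223414 -0.1565825] [ 0.65236866 -0.12658991]
top red ((534.9577026367188, -130.7554168701172), 15.734270095825195) [ 0.5198147  -0.14515013] [ 0.5491056  -0.11548942]
scene blue ((634.6915893554688, -140.68450927734375), 24.187618255615234) [ 0.6107786  -0.16237631] [ 0.65698016 -0.12785381]
scene red ((533.0494995117188, -131.45938110351562), 18.541349411010742) [ 0.5145084  -0.14914063] [ 0.5508667  -0.11595418]
top blue topmed 200 [ 0.6394 -0.1425  0.1508] [ 0.639  -0.1423  0.1503]
   flange 599 ((639.5096435546875, -142.68678283691406), 33.00212478637695)
top red topmed 209 [ 0.5362 -0.1313  0.1501] [ 0.5357 -0.1316  0.1502]
   flange 635 ((535.8827514648438, -131.85401916503906), 32.92465591430664)
scene blue topmed 127 [ 0.6381 -0.1435  0.1494] [ 0.6356 -0.1446  0.1502]
   flange 396 ((638.3280029296875, -143.24539184570312), 33.6149787902832)
scene red topmed 156 [ 0.5348 -0.1327  0.1492] [ 0.5322 -0.134   0.1502]
   flange 501 ((535.947265625, -131.9412078857422), 34.4005241394043)
```

```bash
python3 - <<'E'
from h import *
for n in("top","scene"):
  c=pickle.load(open(n+"0.pkl","rb"));W=cloud(c)[c["z_map"]>0]
  for y in np.arange(-.4,.75,.05):
    S=W[(abs(W[:,1]-y)<.025)&(W[:,0]>.2)&(W[:,0]<.9)&(W[:,2]>.03)]
    if len(S): i=S[:,2].argmax(); print(n,y.round(2),S[i].round(3))
E
```

```text
top -0.4 [ 0.515 -0.383  0.122]
top -0.3 [ 0.739 -0.282  0.095]
top -0.25 [ 0.575 -0.273  0.094]
top -0.2 [ 0.516 -0.197  0.065]
top -0.15 [ 0.635 -0.141  0.155]
top -0.1 [ 0.526 -0.124  0.154]
top -0.05 [ 0.578 -0.042  0.066]
top -0.0 [0.821 0.02  0.133]
top 0.05 [0.819 0.062 0.135]
top 0.1 [0.638 0.077 0.065]
top 0.15 [0.84  0.161 0.051]
top 0.2 [0.843 0.179 0.035]
top 0.35 [0.546 0.341 0.097]
top 0.4 [0.394 0.418 0.147]
top 0.45 [0.405 0.44  0.183]
top 0.5 [0.478 0.49  0.107]
top 0.55 [0.385 0.548 0.155]
top 0.6 [0.636 0.579 0.032]
scene -0.4 [ 0.517 -0.384  0.121]
scene -0.3 [ 0.727 -0.281  0.093]
scene -0.25 [ 0.578 -0.274  0.093]
scene -0.2 [ 0.638 -0.175  0.096]
scene -0.15 [ 0.638 -0.147  0.152]
scene -0.1 [ 0.535 -0.122  0.152]
scene -0.05 [ 0.619 -0.04   0.063]
scene -0.0 [0.823 0.018 0.133]
scene 0.05 [0.811 0.059 0.133]
scene 0.1 [0.637 0.083 0.063]
scene 0.15 [0.834 0.151 0.05 ]
scene 0.2 [0.844 0.181 0.034]
scene 0.35 [0.542 0.341 0.095]
scene 0.4 [0.37  0.421 0.145]
scene 0.45 [0.397 0.439 0.181]
scene 0.5 [0.482 0.514 0.106]
scene 0.55 [0.382 0.543 0.185]
scene 0.6 [0.594 0.584 0.031]
```

```bash
cat > rem.py <<'E'
import sys,numpy as np
from plant import r
from scipy.spatial.transform import Rotation as Ro
def rem(p,yaw=6.1):
    s=r.get_state();R=Ro.from_euler("xyz",s["eef_rot"],degrees=True)
    d=R.inv().apply(np.array(p)-s["tcp_pos"])
    G=Ro.from_euler("xyz",[180,0,yaw],degrees=True)
    print("t",s["time_s"],"tcp",s["tcp_pos"].round(4),"rpy",s["eef_rot"].round(2),"F",s["contact_force"].round(1),"w",round(s["gripper_width"],4))
    print("shift units",(d/.04).round(3),"turn units",((R.inv()*G).as_rotvec(degrees=True)/8).round(2),"j",s["joints"].round(0))
if __name__=="__main__": rem([float(a) for a in sys.argv[1:4]],*[float(a) for a in sys.argv[4:5]])
E
```

Emit:
apply_moves([
  [[0,0,-1],[0,0,0],87],
  [[0.5,0.5,-0.7],[0,0,0],87],
  [[0.85,0.78,0],[0,0,0],87],
  [[0.85,0.78,0],[0,0,0],87],
  [[0.85,0.78,0],[0,0,0],87],
])

```text
time_s: 0.6
tcp_pos: [0.3022, 0.4866, 0.3086]
eef_rot: [179.4, -0.1, -19.3]
contact_force: [1.3, -1.1, 0.1]
gripper_width: 0.0871
```

```bash
python3 rem.py .639 -.142 .24
```

```text
t 0.6 tcp [0.3022 0.4866 0.3086] rpy [ 1.7944e+02 -1.1000e-01 -1.9270e+01] F [ 1.3 -1.1  0.1] w 0.0871
shift units [13.131 12.038  1.86 ] turn units [ 0.07  0.   -3.17] j [ 78.   9.  -6.   0. -75.  -7.]
```

Emit:
apply_moves([
  [[0.85,0.78,0],[0,0,0],87],
  [[0.85,0.78,0],[0,0,0],87],
  [[0.85,0.78,0],[0,0,0],87],
  [[0.85,0.78,0],[0,0,0],87],
  [[0.85,0.78,0],[0,0,0],87],
])

```text
time_s: 1.1
tcp_pos: [0.413, 0.2737, 0.3098]
eef_rot: [179.4, -0.1, -19.1]
contact_force: [1.7, 0.7, 0.3]
gripper_width: 0.0871
```

Emit:
apply_moves([
  [[0.85,0.78,0],[0,0,0],87],
  [[0.85,0.78,0],[0,0,0],87],
  [[0.85,0.78,0],[0,0,0],87],
  [[0.85,0.78,0],[0,0,0],87],
  [[0.85,0.78,0],[0,0,0],87],
])

```text
time_s: 1.6
tcp_pos: [0.5241, 0.0611, 0.3117]
eef_rot: [179.4, -0.1, -19.1]
contact_force: [0.0, 1.3, -0.3]
gripper_width: 0.0868
```

```bash
python3 rem.py .639 -.142 .24
```

```text
t 1.6 tcp [0.5241 0.0611 0.3117] rpy [ 1.7944e+02 -6.0000e-02 -1.9050e+01] F [ 0.   1.3 -0.3] w 0.0868
shift units [4.371 3.844 1.835] turn units [ 0.07  0.01 -3.14] j [ 28.   4. -11.   0. -74.  43.]
```

Emit:
apply_moves([
  [[0.8,0.75,0.2],[0,0,-0.65],87],
  [[0.75,0.8,0.2],[0,0,-0.65],87],
  [[0.7,0.85,0.2],[0,0,-0.65],87],
  [[0.6,0.85,0.2],[0,0,-0.65],87],
  [[0.3,0.4,0.2],[0.05,0,-0.6],87],
])

```text
time_s: 2.1
tcp_pos: [0.6265, -0.1156, 0.2715]
eef_rot: [179.9, 0.2, 7.3]
contact_force: [0.3, 0.3, 0.1]
gripper_width: 0.0872
```

```bash
python3 rem.py .639 -.142 .22; python3 - <<'E'
from plant import r
import cv2,pickle
s=r.get_state();c=r.capture("wrist");pickle.dump((s,c),open("w1.pkl","wb"));cv2.imwrite("pics/w1.png",c["img"]);print(c["fx"],c["cx"],c["cy"],c["mount"])
E
```

```text
t 2.1 tcp [ 0.6265 -0.1156  0.2715] rpy [1.799e+02 1.600e-01 7.300e+00] F [0.3 0.3 0.1] w 0.0872
shift units [0.229 0.693 1.288] turn units [0.01 0.02 0.15] j [  7.  16.  -2.   0. -72.  90.]
371.64829954431775 324.9421389073847 242.01044309088738 [[ 5.39765846e-04  9.57271072e-01  2.89191638e-01  7.82203910e-02]
 [ 9.99999773e-01 -6.33081502e-04  2.29138314e-04 -1.12820738e-03]
 [ 4.02429357e-04  2.89191449e-01 -9.57271197e-01 -1.41084002e-01]
 [ 0.00000000e+00  0.00000000e+00  0.00000000e+00  1.00000000e+00]]
```

View pics/w1.png

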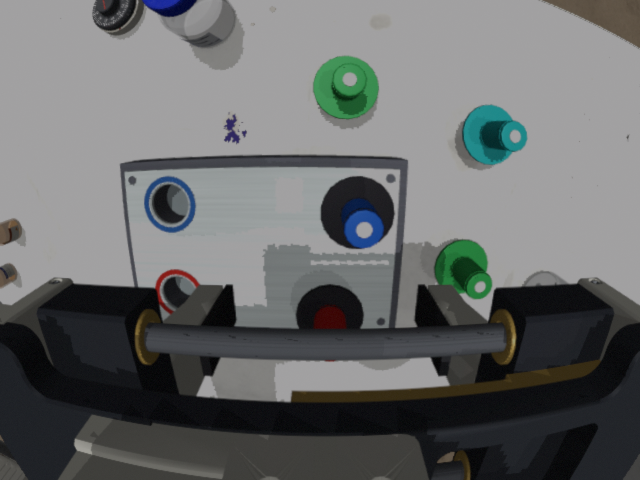

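The wrist view shows the blue grip top at (364,230), its flange at (357,212), and the blue socket at (170,204). I'll cast these to positions as a check.

```bash
cat >> h.py <<'E'
from scipy.spatial.transform import Rotation as Ro
def wray(s,c,u,v,z):
    x=(u-c["cx"])/c["fx"];y=(v-c["cy"])/c["fy"];th=np.hypot(x,y);k=np.sinc(th/np.pi) # sin(th)/th
    d=np.array([x*k,-y*k,-np.cos(th)]);M=c["mount"]
    R=Ro.from_euler("xyz",s["eef_rot"],degrees=True).as_matrix()
    o=s["tcp_pos"]+R@M[:3,3];d=R@M[:3,:3]@d
    return o+d*(z-o[2])/d[2]
E
python3 - <<'E'
from h import *
s,c=pickle.load(open("w1.pkl","rb"))
hsv=cv2.cvtColor(c["img"],cv2.COLOR_BGR2HSV);h=hsv[...,0]
m=((h>100)&(h<130)&(hsv[...,1]>120)&(hsv[...,2]>60)).astype(np.uint8)
for nm,(x0,y0,x1,y1),z in(("ring",(140,170,200,240),.06),("grip",(335,190,390,255),.15)):
    mm=np.zeros_like(m);mm[y0:y1,x0:x1]=m[y0:y1,x0:x1]
    if nm=="grip":
        br=(hsv[...,2]>130).astype(np.uint8); mm&=br
    k=max(cv2.findContours(mm,cv2.RETR_EXTERNAL,cv2.CHAIN_APPROX_NONE)[0],key=cv2.contourArea)
    P=np.array([wray(s,c,*p[0],z)[:2]*1000 for p in k],np.float32);print(nm,cv2.boundingRect(k),cv2.minEnclosingCircle(P))
mm=np.zeros_like(m);g=((hsv[...,2]<70)).astype(np.uint8);mm[172:252,316:397]=g[172:252,316:397]
k=max(cv2.findContours(mm,cv2.RETR_EXTERNAL,cv2.CHAIN_APPROX_NONE)[0],key=cv2.contourArea)
P=np.array([wray(s,c,*p[0],.096)[:2]*1000 for p in k],np.float32);print("flange",cv2.boundingRect(k),cv2.minEnclosingCircle(P))
E
```

```text
ring (145, 177, 50, 55) ((617.5236206054688, 45.22673797607422), 28.93204116821289)
grip (345, 211, 38, 37) ((638.5227661132812, -141.8064422607422), 14.018989562988281)
flange (321, 176, 73, 73) ((638.6689453125, -141.42967224121094), 32.42133712768555)
```

All views agree: probe (0.6387, -0.142), socket (0.618, 0.045). Align, then descend.

Emit:
apply_moves([
  [[0.24,0.69,0.4],[0,0,0.15],87],
  [[0.03,0.05,0.6],[0,0,0],87],
  [[0,0,0],[0,0,0],87],
])

```text
time_s: 2.45
tcp_pos: [0.6416, -0.1478, 0.2255]
eef_rot: [180.0, 0.5, 6.2]
contact_force: [-0.6, 0.4, -1.1]
gripper_width: 0.0871
```

```bash
python3 rem.py .6387 -.142 .121
```

```text
t 2.45 tcp [ 0.6416 -0.1478  0.2255] rpy [179.97   0.51   6.16] F [-0.6  0.4 -1.1] w 0.0871
shift units [-0.034 -0.153  2.614] turn units [0.   0.06 0.01] j [  4.  20.  -3.   0. -68.  92.]
```

Emit:
apply_moves([
  [[-0.03,-0.15,0.5],[0,0.06,0],87],
  [[0,0,0.7],[0,0,0],87],
  [[0,0,0],[0,0.03,0],87],
])

```text
time_s: 2.75
tcp_pos: [0.6399, -0.1416, 0.1785]
eef_rot: [179.9, -0.3, 6.2]
contact_force: [0.2, -0.2, 0.7]
gripper_width: 0.0869
```

```bash
python3 rem.py .6387 -.142 .121
```

```text
t 2.75 tcp [ 0.6399 -0.1416  0.1785] rpy [179.92  -0.26   6.16] F [ 0.2 -0.2  0.7] w 0.0869
shift units [-0.038  0.004  1.436] turn units [ 0.01 -0.03  0.01] j [  5.  21.  -7.   0. -61.  92.]
```

Emit:
apply_moves([
  [[-0.03,0,0.4],[0,-0.03,0],87],
  [[0,0,0.5],[0,0,0],87],
  [[0,0,0.3],[0,0,0],87],
  [[0,0,0],[0,0,0],87],
])

```text
time_s: 3.15
tcp_pos: [0.6416, -0.1408, 0.1355]
eef_rot: [179.8, -0.4, 6.3]
contact_force: [-0.9, 1.1, -0.0]
gripper_width: 0.087
```

```bash
python3 rem.py .6387 -.142 .121
```

```text
t 3.15 tcp [ 0.6416 -0.1408  0.1355] rpy [179.81  -0.42   6.33] F [-0.9  1.1 -0. ] w 0.087
shift units [-0.078  0.021  0.362] turn units [ 0.02 -0.05  0.03] j [  5.  23. -10.   0. -56.  91.]
```

Emit:
apply_moves([
  [[-0.08,0.02,0.2],[0.02,-0.05,0.03],87],
  [[0,0,0.16],[0,0,0],87],
  [[0,0,0.05],[0,0,0],87],
])

```text
time_s: 3.45
tcp_pos: [0.64, -0.142, 0.1211]
eef_rot: [179.9, -0.2, 6.1]
contact_force: [-0.1, -0.2, -0.8]
gripper_width: 0.087
```

```bash
python3 rem.py .6387 -.142 .121
```

```text
t 3.45 tcp [ 0.64   -0.142   0.1211] rpy [179.93  -0.21   6.11] F [-0.1 -0.2 -0.8] w 0.087
shift units [-0.031 -0.002  0.002] turn units [ 0.01 -0.03  0.  ] j [  5.  24. -11.   0. -55.  92.]
```

Emit:
apply_moves([
  [[-0.03,0,0],[0.01,-0.03,0],60],
  [[0,0,0],[0,0,0],38],
  [[0,0,0],[0,0,0],33],
  [[0,0,0],[0,0,0],30],
  [[0,0,0],[0,0,0],26],
], squeeze=8)

```text
time_s: 3.95
tcp_pos: [0.6392, -0.1423, 0.122]
eef_rot: [-180.0, -0.0, 6.1]
contact_force: [-0.2, -0.6, -0.1]
gripper_width: 0.0526
```

```bash
python3 rem.py .6387 -.142 .121
```

```text
t 3.95 tcp [ 0.6392 -0.1423  0.122 ] rpy [-1.80e+02 -1.00e-02  6.11e+00] F [-0.2 -0.6 -0.1] w 0.0526
shift units [-0.011 -0.009  0.025] turn units [-0. -0.  0.] j [  4.  24. -11.  -0. -55.  92.]
```

Emit:
apply_moves([
  [[0,0,0.02],[0,0,0],36],
  [[0,0,0],[0,0,0],33],
  [[0,0,0],[0,0,0],26],
  [[0,0,0],[0,0,0],26],
  [[0,0,0],[0,0,0],26],
], squeeze=8)

```text
time_s: 4.45
tcp_pos: [0.6393, -0.1423, 0.1214]
eef_rot: [180.0, -0.0, 6.1]
contact_force: [-0.5, -0.1, 0.7]
gripper_width: 0.0293
```

```bash
python3 rem.py .6387 -.142 .121
```

```text
t 4.45 tcp [ 0.6393 -0.1423  0.1214] rpy [ 1.80e+02 -4.00e-02  6.11e+00] F [-0.5 -0.1  0.7] w 0.0293
shift units [-0.013 -0.009  0.01 ] turn units [ 0.   -0.01  0.  ] j [  4.  24. -11.   0. -55.  92.]
```

Emit:
apply_moves([
  [[0,0,0.02],[0,0,0],26],
  [[0,0,0.03],[0,0,0],26],
  [[0,0,0.03],[0,0,0],26],
])

```text
time_s: 4.75
tcp_pos: [0.6404, -0.1426, 0.1211]
eef_rot: [179.9, -0.2, 6.2]
contact_force: [-2.7, 1.1, 7.8]
gripper_width: 0.0298
```

```bash
python3 rem.py .618 .045 .121; python3 - <<'E'
from plant import r
import cv2,pickle
c=r.capture("scene");cv2.imwrite("pics/s2.png",cv2.resize(c["img"][150:350,220:460],None,fx=3,fy=3))
E
```

```text
t 4.75 tcp [ 0.6404 -0.1426  0.1211] rpy [179.92  -0.2    6.17] F [-2.7  1.1  7.8] w 0.0298
shift units [-0.052 -4.723 -0.006] turn units [ 0.01 -0.02  0.01] j [  4.  24. -11.   0. -55.  92.]
```

View pics/s2.png

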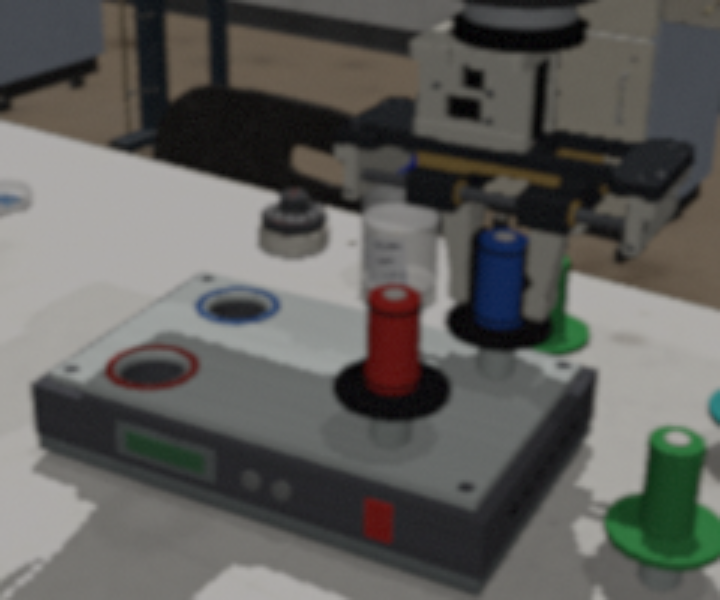

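The blue probe stands upright between the fingers at crop (500,280), and the red one is untouched. The press was 7.8 N, so I'll use a smaller downward bias while sliding.

Emit:
apply_moves([
  [[-0.02,-0.1,0.01],[0.01,-0.02,0],26],
  [[0,-0.15,0.012],[0,0,0],26],
  [[0,-0.15,0.012],[0,0,0],26],
])

```text
time_s: 5.1
tcp_pos: [0.6387, -0.1275, 0.121]
eef_rot: [179.9, -0.2, 6.1]
contact_force: [0.7, -2.8, 5.0]
gripper_width: 0.0298
```

```bash
python3 rem.py .618 .045 .121
```

```text
t 5.1 tcp [ 0.6387 -0.1275  0.121 ] rpy [ 1.7989e+02 -1.7000e-01  6.1500e+00] F [ 0.7 -2.8  5. ] w 0.0298
shift units [-0.052 -4.343 -0.007] turn units [ 0.01 -0.02  0.01] j [  6.  24. -12.   0. -55.  90.]
```

Emit:
apply_moves([
  [[-0.01,-0.2,0.01],[0,-0.02,0],26],
  [[-0.01,-0.2,0.01],[0,0,0],26],
  [[0,-0.2,0.01],[0,0,0],26],
  [[0,-0.2,0.01],[0,0,0],26],
])

```text
time_s: 5.5
tcp_pos: [0.6355, -0.0941, 0.121]
eef_rot: [179.8, -0.2, 6.2]
contact_force: [1.3, -3.7, 6.0]
gripper_width: 0.0299
```

```bash
python3 rem.py .618 .045 .121
```

```text
t 5.5 tcp [ 0.6355 -0.0941  0.121 ] rpy [ 1.7975e+02 -1.7000e-01  6.2000e+00] F [ 1.3 -3.7  6. ] w 0.0299
shift units [-0.06  -3.505 -0.014] turn units [ 0.03 -0.02  0.01] j [  9.  23. -13.   0. -54.  87.]
```

Emit:
apply_moves([
  [[-0.01,-0.2,0.006],[0.02,-0.02,0],26],
  [[-0.01,-0.2,0.006],[0.01,0,0],26],
  [[0,-0.2,0.006],[0.01,0,0],26],
  [[0,-0.2,0.006],[0.01,0,0],26],
  [[0,-0.2,0.006],[0.01,0,0],26],
])

```text
time_s: 6.0
tcp_pos: [0.6305, -0.0507, 0.121]
eef_rot: [-179.8, -0.1, 6.3]
contact_force: [0.8, -3.8, 5.3]
gripper_width: 0.0302
```

```bash
python3 rem.py .618 .045 .121
```

```text
t 6.0 tcp [ 0.6305 -0.0507  0.121 ] rpy [-1.7981e+02 -1.0000e-01  6.3000e+00] F [ 0.8 -3.8  5.3] w 0.0302
shift units [-0.048 -2.413  0.008] turn units [-0.02 -0.01  0.03] j [ 13.  22. -14.  -0. -54.  83.]
```

Emit:
apply_moves([
  [[-0.02,-0.2,0.006],[-0.01,-0.01,0.02],26],
  [[-0.02,-0.2,0.006],[0,0,0],26],
  [[0,-0.2,0.006],[0,0,0],26],
  [[0,-0.2,0.006],[0,0,0],26],
  [[0,-0.2,0.006],[0,0,0],26],
])

```text
time_s: 6.5
tcp_pos: [0.6243, -0.0078, 0.1209]
eef_rot: [-180.0, -0.1, 6.2]
contact_force: [0.8, -4.3, 6.2]
gripper_width: 0.0297
```

```bash
python3 rem.py .618 .045 .121
```

```text
t 6.5 tcp [ 0.6243 -0.0078  0.1209] rpy [-1.7995e+02 -7.0000e-02  6.2000e+00] F [ 0.8 -4.3  6.2] w 0.0297
shift units [-0.014 -1.33  -0.   ] turn units [-0.01 -0.01  0.01] j [ 17.  22. -15.  -0. -53.  79.]
```

Emit:
apply_moves([
  [[-0.01,-0.2,0.006],[0,-0.01,0],26],
  [[0,-0.2,0.006],[0,0,0],26],
  [[0,-0.2,0.006],[0,0,0],26],
  [[0,-0.15,0.006],[0,0,0],26],
  [[0,-0.1,0.006],[0,0,0],26],
])

```text
time_s: 7.0
tcp_pos: [0.6193, 0.0293, 0.1209]
eef_rot: [180.0, -0.0, 6.3]
contact_force: [1.1, -3.3, 5.4]
gripper_width: 0.0298
```

```bash
python3 rem.py .618 .045 .121
```

```text
t 7.0 tcp [0.6193 0.0293 0.1209] rpy [ 1.7998e+02 -1.0000e-02  6.2900e+00] F [ 1.1 -3.3  5.4] w 0.0298
shift units [ 0.01  -0.394 -0.004] turn units [ 0.   -0.    0.02] j [ 21.  21. -16.   0. -53.  76.]
```

Emit:
apply_moves([
  [[0,-0.1,0.006],[0,0,0],26],
  [[0,-0.1,0.006],[0,0,0],26],
  [[0.01,-0.1,0.004],[0,0,0],26],
  [[0,-0.08,0.004],[0,0,0],26],
])

```text
time_s: 7.4
tcp_pos: [0.6145, 0.0477, 0.1168]
eef_rot: [-179.9, 0.4, 6.3]
contact_force: [-0.1, -0.1, -1.8]
gripper_width: 0.0298
```

```bash
python3 rem.py .618 .045 .091
```

```text
t 7.4 tcp [0.6145 0.0477 0.1168] rpy [-179.91    0.35    6.26] F [-0.1 -0.1 -1.8] w 0.0298
shift units [0.084 0.078 0.645] turn units [-0.01  0.04  0.02] j [ 22.  21. -16.  -0. -53.  74.]
```

The foot went off the hole's edge and is now 4 mm into the socket; the drag force is gone and the probe's weight shows. Centre and lower.

Emit:
apply_moves([
  [[0.08,0.07,0.1],[0,0.04,0.01],26],
  [[0,0,0.15],[0,0,0],26],
  [[0,0,0.15],[0,0,0],26],
])

```text
time_s: 7.7
tcp_pos: [0.6177, 0.0461, 0.0991]
eef_rot: [-179.9, 0.1, 6.2]
contact_force: [-0.7, 0.7, -2.8]
gripper_width: 0.03
```

```bash
python3 rem.py .618 .045 .091
```

```text
t 7.7 tcp [0.6177 0.0461 0.0991] rpy [-1.7987e+02  6.0000e-02  6.1900e+00] F [-0.7  0.7 -2.8] w 0.03
shift units [0.005 0.028 0.201] turn units [-0.02  0.01  0.01] j [ 22.  23. -17.  -0. -51.  74.]
```

Emit:
apply_moves([
  [[0,0.02,0.1],[-0.01,0,0],26],
  [[0,0,0.08],[0,0,0],26],
  [[0,0,0.03],[0,0,0],26],
  [[0,0,0.02],[0,0,0],26],
])

```text
time_s: 8.1
tcp_pos: [0.6174, 0.0447, 0.0897]
eef_rot: [-180.0, 0.1, 6.2]
contact_force: [-5.3, 2.1, 7.5]
gripper_width: 0.0295
```

```bash
python3 rem.py .618 .045 .091
```

```text
t 8.1 tcp [0.6174 0.0447 0.0897] rpy [-1.7999e+02  1.2000e-01  6.1900e+00] F [-5.3  2.1  7.5] w 0.0295
shift units [ 0.015 -0.006 -0.034] turn units [-0.    0.02  0.01] j [ 22.  23. -17.  -0. -50.  74.]
```

Emit:
apply_moves([
  [[0,0,0],[0,0,0],26],
  [[0,0,0],[0,0,0],26],
])

```text
time_s: 8.3
tcp_pos: [0.6176, 0.0446, 0.0899]
eef_rot: [-180.0, 0.1, 6.2]
contact_force: [-0.1, 0.7, -2.3]
gripper_width: 0.03
```

```bash
python3 rem.py .618 .045 .091; python3 - <<'E'
from plant import r
import cv2,pickle
c=r.capture("scene");cv2.imwrite("pics/s3.png",cv2.resize(c["img"][150:350,220:460],None,fx=3,fy=3))
E
```

```text
t 8.3 tcp [0.6176 0.0446 0.0899] rpy [-1.7998e+02  8.0000e-02  6.1800e+00] F [-0.1  0.7 -2.3] w 0.03
shift units [ 0.012 -0.009 -0.028] turn units [-0.    0.01  0.01] j [ 22.  23. -17.  -0. -50.  74.]
```

View pics/s3.png

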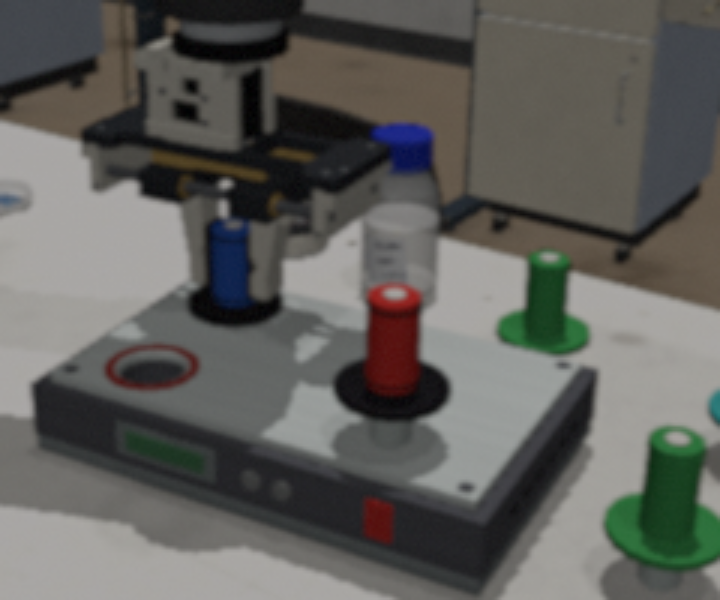

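The flange lies on the cover over the blue socket at crop (235,300), and the red probe still stands at (393,340). Opening now, then straight up.

Emit:
apply_moves([
  [[0,0,0],[0,0,0],40],
  [[0,0,0],[0,0,0],60],
  [[0,0,0],[0,0,0],80],
  [[0,0,0],[0,0,0],80],
  [[0,0,0],[0,0,0],80],
])

```text
time_s: 8.85
tcp_pos: [0.6185, 0.0445, 0.0903]
eef_rot: [-180.0, -0.0, 6.2]
contact_force: [-0.6, -0.2, 0.4]
gripper_width: 0.0641
```

Emit:
apply_moves([
  [[0,0,-0.3],[0,0,0],85],
  [[0,0,-0.5],[0,0,0],85],
  [[0,0,-0.8],[0,0,0],85],
  [[0,0,-0.9],[0,0,0],85],
  [[0,0,-0.9],[0,0,0],85],
])

```text
time_s: 9.35
tcp_pos: [0.6157, 0.0435, 0.2281]
eef_rot: [179.9, 0.6, 6.2]
contact_force: [-0.1, 0.0, -0.8]
gripper_width: 0.0849
```

```bash
python3 - <<'E'
from plant import r
import cv2,pickle
s=r.get_state();print(s["tcp_pos"],s["contact_force"],s["gripper_width"])
c=r.capture("scene");pickle.dump(c,open("s4.pkl","wb"));cv2.imwrite("pics/s4.png",cv2.resize(c["img"][150:350,220:460],None,fx=3,fy=3))
from h import *
for n in("scene","top"):
  c=r.capture(n) if n=="top" else c
  W=cloud(c)[c["z_map"]>0]
  for nm,p in(("blue",(.618,.045)),("red",(.535,-.1315))):
    d=np.hypot(*(W[:,:2]-p).T)
    F=W[(d<.034)&(d>.02)];print(n,nm,"flange z",np.percentile(F[:,2],[10,50,90]).round(4))
    T=W[(d<.012)];print("  top z",np.percentile(T[:,2],[50,90]).round(4))
cv2.imwrite("pics/t4.png",c["img"])
E
```

```text
[0.6156938  0.04351696 0.22814183] [-0.13777673  0.04261302 -0.75716621] 0.08491081814173998
scene blue flange z [0.0668 0.3362 0.3945]
  top z [0.1209 0.1219]
scene red flange z [0.0598 0.0621 0.0973]
  top z [0.0773 0.1513]
top blue flange z [0.6595 0.6611 0.6621]
  top z [0.6616 0.6625]
top red flange z [0.0831 0.0961 0.0982]
  top z [0.1508 0.1526]
```

View pics/s4.png

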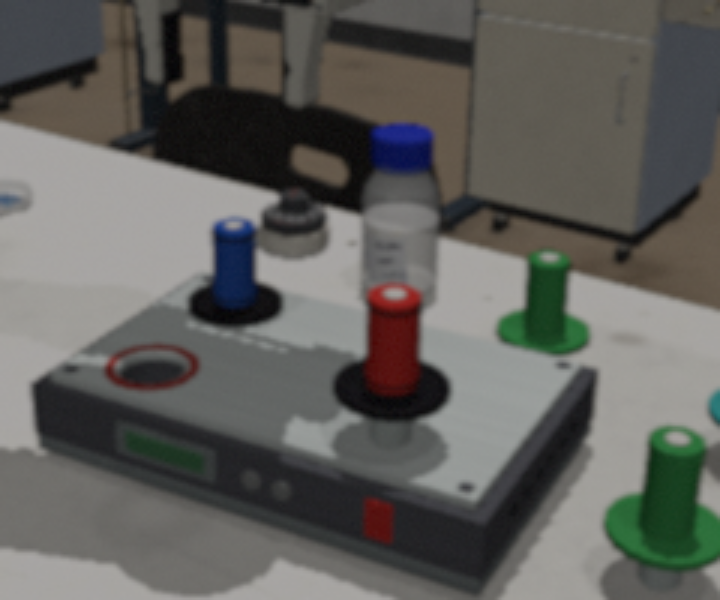

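The blue probe is seated upright with its flange flat at crop (235,302), top at 0.121 m (0.120 expected). The red one still stands at (393,340). A settling row or two, then hand in.

Emit:
apply_moves([
  [[0,0,-0.4],[0,0,0],85],
  [[0,0,0],[0,0,0],85],
  [[0,0,0],[0,0,0],85],
])

```text
time_s: 9.75
tcp_pos: [0.6192, 0.0442, 0.2537]
eef_rot: [-180.0, -0.3, 6.2]
contact_force: [-0.2, -0.6, -1.7]
gripper_width: 0.0854
```

```bash
python3 - <<'E'
from plant import r
s=r.get_state();print(s["time_s"],s["tcp_pos"],s["contact_force"],abs(s["qd"]).max())
print(r.close_job())
E
```

```text
9.75 [0.61918543 0.04418573 0.2537203 ] [-0.22887314 -0.5603974  -1.71984609] 1.7082028427334963
the job is handed in; nothing more can be done
None
```

The blue probe is seated in the blue-ringed socket with its flange on the cover, and the job was handed in at 9.75 s. I gripped it with 8 N, slid it about 190 mm across the cover with 5–6 N of downward pressure, lowered it in, let go and drew the hand up about 160 mm.

- **Final checks:** The scene camera shows the blue probe upright with its flange flat. Its top measured 0.121 m, against 0.120 m expected. The red probe's grip top still reads 0.151 m where it first stood, and the hand is clear of everything.
- **Checks that failed or disagreed:**
  - I got no usable height for the blue flange itself. The hand hid it from the top camera, and in the scene camera's depth only the low end (0.067 m) looks like the flange. That it lies flat rests on the picture and the top height.
  - The scene camera's estimate of the blue ring's position was about 4 mm off the top and wrist cameras. I used the top and wrist values, which agreed.
  - At the edge of the hole the hand overshot the socket centre by about 4 mm. I re-centred before lowering, with the drop already begun.

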